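# Cap check on a carriage of soil jars

### The job

Draw the jar carriage by its knob from its home end fully to the check stop and flip the cam lever over to lock it; only while it is locked, give the cap of every jar a gentle clockwise twist to its stop, without gripping hard: a sound cap gives about 15 degrees and stops firm, a loose one skips on round by itself. Lift every jar with a loose cap out and stand it upright in the steel rework tray, leaving the sound jars in the carriage. When all are sorted, flip the lever back to free the carriage and push it fully home, leaving the other things on the bench alone.

Things in the scene. Friction and masses are not known exactly. Their poses are not given: they have to be found in the camera images.
- carriage_mid (a point): Middle of the pocket floor of the jar carriage (grey block 181 x 249 mm, six open square pockets), 22 mm above the table. Its axes: x away from the robot, +y along the slide to the home end (a 110 mm tall grey box stands there, 175 mm from this point at home), -y to the knob and check end. Pocket centres at x = -50, +50, y = -84, 0, +84 mm; 65 mm square, 24 mm deep; some empty.
- carriage (a joint): Position of the carriage along its slide, m: 0 = home end, grows as it is drawn along its -y axis, 0.12 = fully against the check stop. Slides with about 3 N of friction and stays where it is left.
- carriage_knob (a point): Middle of the black knob (32 mm across, 30 mm tall, axis upright, top 15 mm above this point, 100 mm above the table) on a steel post at the carriage's -y end: grip it from above to slide the carriage.
- lock_lever (a joint): Angle of the cam lever, rad: 0 = free, leaning 0.8 rad from upright to the carriage's -y; 1.6 = locked, leaning 0.8 rad to +y. Swings over the top about the carriage's x axis, 85 mm from pivot to ball, stays where left; 4 to 6 N sideways at the ball moves it. Its nose catches a tooth on the carriage only at the check stop; then the carriage cannot go home.
- lever_ball (a point): Centre of the black ball (26 mm across) at the end of the cam lever. Between 124 mm (ends of the swing) and 150 mm (upright) above the table; the rod below is 10 mm thick.
- lever_pivot (a point): Pivot of the cam lever, fixed, 65 mm above the table on the far (+x) side of the slide, 125 mm in the carriage's x from its middle line. A steel cheek stands 20 to 36 mm farther in +x, 80 mm tall. Same axes as the carriage.
- rework_tray: Loose flat steel tray, 270 (its x) x 110 (its y) x 22 mm tall with 4 mm walls and floor (about 4 to 5 mm), 0.7 kg; origin at the middle of its underside. Takes three jars in a row along its x, 85 mm apart.
- jar_a: Square clear soil jar, 60 x 60 mm, 58 mm tall, with a round white screw cap 56 mm across, from 66 to 94 mm above its underside; 0.25 kg. Origin: middle of the underside. Starts in a carriage pocket, where it can turn only some 0.1 rad. May be absent. May be lifted by its cap. Sound and loose jars look alike; any jar may be either.
- cap_a (a joint): Turn of jar_a's cap, rad, growing clockwise seen from above (a bar on the cap shows it); starts at 0 to 0.02, stays where left. A sound cap gives to 0.25 and stops firm. A loose one, its thread stripped, hardly resists and past 0.17 skips on by itself to 1.0. Tested = sound one brought to its stop. More than 40 N per finger on a cap is not gentle; 15 N does for the twist, 30 N to lift.
- jar_b: Square clear soil jar, 60 x 60 mm, 58 mm tall, with a round white screw cap 56 mm across, from 66 to 94 mm above its underside; 0.25 kg. Origin: middle of the underside. Starts in a carriage pocket, where it can turn only some 0.1 rad. May be absent. May be lifted by its cap. Sound and loose jars look alike; any jar may be either.
- cap_b (a joint): Turn of jar_b's cap, rad, growing clockwise seen from above (a bar on the cap shows it); starts at 0 to 0.02, stays where left. A sound cap gives to 0.25 and stops firm. A loose one, its thread stripped, hardly resists and past 0.17 skips on by itself to 1.0. Tested = sound one brought to its stop. More than 40 N per finger on a cap is not gentle; 15 N does for the twist, 30 N to lift.
- jar_c: Square clear soil jar, 60 x 60 mm, 58 mm tall, with a round white screw cap 56 mm across, from 66 to 94 mm above its underside; 0.25 kg. Origin: middle of the underside. Starts in a carriage pocket, where it can turn only some 0.1 rad. May be absent. May be lifted by its cap. Sound and loose jars look alike; any jar may be either.
- cap_c (a joint): Turn of jar_c's cap, rad, growing clockwise seen from above (a bar on the cap shows it); starts at 0 to 0.02, stays where left. A sound cap gives to 0.25 and stops firm. A loose one, its thread stripped, hardly resists and past 0.17 skips on by itself to 1.0. Tested = sound one brought to its stop. More than 40 N per finger on a cap is not gentle; 15 N does for the twist, 30 N to lift.
- jar_d: Square clear soil jar, 60 x 60 mm, 58 mm tall, with a round white screw cap 56 mm across, from 66 to 94 mm above its underside; 0.25 kg. Origin: middle of the underside. Starts in a carriage pocket, where it can turn only some 0.1 rad. May be absent. May be lifted by its cap. Sound and loose jars look alike; any jar may be either.
- cap_d (a joint): Turn of jar_d's cap, rad, growing clockwise seen from above (a bar on the cap shows it); starts at 0 to 0.02, stays where left. A sound cap gives to 0.25 and stops firm. A loose one, its thread stripped, hardly resists and past 0.17 skips on by itself to 1.0. Tested = sound one brought to its stop. More than 40 N per finger on a cap is not gentle; 15 N does for the twist, 30 N to lift.
- jar_e: Square clear soil jar, 60 x 60 mm, 58 mm tall, with a round white screw cap 56 mm across, from 66 to 94 mm above its underside; 0.25 kg. Origin: middle of the underside. Starts in a carriage pocket, where it can turn only some 0.1 rad. May be absent. May be lifted by its cap. Sound and loose jars look alike; any jar may be either.
- cap_e (a joint): Turn of jar_e's cap, rad, growing clockwise seen from above (a bar on the cap shows it); starts at 0 to 0.02, stays where left. A sound cap gives to 0.25 and stops firm. A loose one, its thread stripped, hardly resists and past 0.17 skips on by itself to 1.0. Tested = sound one brought to its stop. More than 40 N per finger on a cap is not gentle; 15 N does for the twist, 30 N to lift.
- jar_f: Square clear soil jar, 60 x 60 mm, 58 mm tall, with a round white screw cap 56 mm across, from 66 to 94 mm above its underside; 0.25 kg. Origin: middle of the underside. Starts in a carriage pocket, where it can turn only some 0.1 rad. May be absent. May be lifted by its cap. Sound and loose jars look alike; any jar may be either.
- cap_f (a joint): Turn of jar_f's cap, rad, growing clockwise seen from above (a bar on the cap shows it); starts at 0 to 0.02, stays where left. A sound cap gives to 0.25 and stops firm. A loose one, its thread stripped, hardly resists and past 0.17 skips on by itself to 1.0. Tested = sound one brought to its stop. More than 40 N per finger on a cap is not gentle; 15 N does for the twist, 30 N to lift.
- beaker: Glass beaker, 72 mm across, 90 mm tall; a bystander to be left alone. Origin at the middle of its underside.
- wash_bottle: White wash bottle, 68 mm across, 150 mm tall; a bystander to be left alone. Origin at the middle of its underside.
- brush: Wooden brush, 160 mm long, lying; a bystander to be left alone. Origin at the middle of its underside.
- spare_caps: Stack of two white spare caps, 68 mm across, 46 mm tall; a bystander to be left alone. Origin at the middle of its underside.
- marker: Black marker pen, 130 mm long, lying; a bystander to be left alone. Origin at the middle of its underside.
Things that resemble listed ones, but are neither listed nor needed, are in the scene too. Leave any green look-alike of the jar_f alone.

How it is judged:
On the way, in this order (a step that is already met when the one before it is completed fails the run):
1. the carriage is against the check stop and the cam lever is locked (value of joint lock_lever above 1.4 rad and value of joint carriage above 0.112 m), for 0.2 s.
2. with the carriage locked, every cap has been twisted, each jar with a loose cap stands in the rework tray and each sound one in the carriage (all of step 1 and angle between each of jar_a, jar_b, jar_c, jar_d, jar_e, jar_f's own z axis and vertical below 0.12 rad and ((value of joint cap_a above 0.5 rad and x of jar_a in the frame of rework_tray between -0.11 and 0.11 m and y of jar_a in the frame of rework_tray between -0.03 and 0.03 m and z of jar_a in the frame of rework_tray between -0.002 and 0.01 m) or (value of joint cap_a between 0.19 and 0.32 rad and x of jar_a in the frame of carriage_mid between -0.065 and 0.065 m and y of jar_a in the frame of carriage_mid between -0.1 and 0.1 m and z of jar_a in the frame of carriage_mid between -0.004 and 0.006 m)) and linear speed of each of jar_a, jar_b, jar_c, jar_d, jar_e, jar_f below 0.02 m/s and ((value of joint cap_b above 0.5 rad and x of jar_b in the frame of rework_tray between -0.11 and 0.11 m and y of jar_b in the frame of rework_tray between -0.03 and 0.03 m and z of jar_b in the frame of rework_tray between -0.002 and 0.01 m) or (value of joint cap_b between 0.19 and 0.32 rad and x of jar_b in the frame of carriage_mid between -0.065 and 0.065 m and y of jar_b in the frame of carriage_mid between -0.1 and 0.1 m and z of jar_b in the frame of carriage_mid between -0.004 and 0.006 m)) and ((value of joint cap_c above 0.5 rad and x of jar_c in the frame of rework_tray between -0.11 and 0.11 m and y of jar_c in the frame of rework_tray between -0.03 and 0.03 m and z of jar_c in the frame of rework_tray between -0.002 and 0.01 m) or (value of joint cap_c between 0.19 and 0.32 rad and x of jar_c in the frame of carriage_mid between -0.065 and 0.065 m and y of jar_c in the frame of carriage_mid between -0.1 and 0.1 m and z of jar_c in the frame of carriage_mid between -0.004 and 0.006 m)) and ((value of joint cap_d above 0.5 rad and x of jar_d in the frame of rework_tray between -0.11 and 0.11 m and y of jar_d in the frame of rework_tray between -0.03 and 0.03 m and z of jar_d in the frame of rework_tray between -0.002 and 0.01 m) or (value of joint cap_d between 0.19 and 0.32 rad and x of jar_d in the frame of carriage_mid between -0.065 and 0.065 m and y of jar_d in the frame of carriage_mid between -0.1 and 0.1 m and z of jar_d in the frame of carriage_mid between -0.004 and 0.006 m)) and ((value of joint cap_e above 0.5 rad and x of jar_e in the frame of rework_tray between -0.11 and 0.11 m and y of jar_e in the frame of rework_tray between -0.03 and 0.03 m and z of jar_e in the frame of rework_tray between -0.002 and 0.01 m) or (value of joint cap_e between 0.19 and 0.32 rad and x of jar_e in the frame of carriage_mid between -0.065 and 0.065 m and y of jar_e in the frame of carriage_mid between -0.1 and 0.1 m and z of jar_e in the frame of carriage_mid between -0.004 and 0.006 m)) and ((value of joint cap_f above 0.5 rad and x of jar_f in the frame of rework_tray between -0.11 and 0.11 m and y of jar_f in the frame of rework_tray between -0.03 and 0.03 m and z of jar_f in the frame of rework_tray between -0.002 and 0.01 m) or (value of joint cap_f between 0.19 and 0.32 rad and x of jar_f in the frame of carriage_mid between -0.065 and 0.065 m and y of jar_f in the frame of carriage_mid between -0.1 and 0.1 m and z of jar_f in the frame of carriage_mid between -0.004 and 0.006 m))), for 0.2 s.
3. the lever is freed and the carriage is home (value of joint lock_lever below 0.3 rad and value of joint carriage below 0.008 m), for 0.2 s.
At the end, for the whole second after the job is handed in: Carriage within 8 mm of home, lever below 0.3 rad; every jar present upright (within 0.12 rad) and at rest: those with loose caps (cap turned over 0.5 rad) on the floor of the rework tray, those with sound caps (turned to their stop, 0.19 to 0.32 rad) seated in pockets of the carriage (all of step 3 and angle between each of jar_a, jar_b, jar_c, jar_d, jar_e, jar_f's own z axis and vertical below 0.12 rad and ((value of joint cap_a above 0.5 rad and x of jar_a in the frame of rework_tray between -0.11 and 0.11 m and y of jar_a in the frame of rework_tray between -0.03 and 0.03 m and z of jar_a in the frame of rework_tray between -0.002 and 0.01 m) or (value of joint cap_a between 0.19 and 0.32 rad and x of jar_a in the frame of carriage_mid between -0.065 and 0.065 m and y of jar_a in the frame of carriage_mid between -0.1 and 0.1 m and z of jar_a in the frame of carriage_mid between -0.004 and 0.006 m)) and linear speed of each of jar_a, jar_b, jar_c, jar_d, jar_e, jar_f, rework_tray below 0.02 m/s and ((value of joint cap_b above 0.5 rad and x of jar_b in the frame of rework_tray between -0.11 and 0.11 m and y of jar_b in the frame of rework_tray between -0.03 and 0.03 m and z of jar_b in the frame of rework_tray between -0.002 and 0.01 m) or (value of joint cap_b between 0.19 and 0.32 rad and x of jar_b in the frame of carriage_mid between -0.065 and 0.065 m and y of jar_b in the frame of carriage_mid between -0.1 and 0.1 m and z of jar_b in the frame of carriage_mid between -0.004 and 0.006 m)) and ((value of joint cap_c above 0.5 rad and x of jar_c in the frame of rework_tray between -0.11 and 0.11 m and y of jar_c in the frame of rework_tray between -0.03 and 0.03 m and z of jar_c in the frame of rework_tray between -0.002 and 0.01 m) or (value of joint cap_c between 0.19 and 0.32 rad and x of jar_c in the frame of carriage_mid between -0.065 and 0.065 m and y of jar_c in the frame of carriage_mid between -0.1 and 0.1 m and z of jar_c in the frame of carriage_mid between -0.004 and 0.006 m)) and ((value of joint cap_d above 0.5 rad and x of jar_d in the frame of rework_tray between -0.11 and 0.11 m and y of jar_d in the frame of rework_tray between -0.03 and 0.03 m and z of jar_d in the frame of rework_tray between -0.002 and 0.01 m) or (value of joint cap_d between 0.19 and 0.32 rad and x of jar_d in the frame of carriage_mid between -0.065 and 0.065 m and y of jar_d in the frame of carriage_mid between -0.1 and 0.1 m and z of jar_d in the frame of carriage_mid between -0.004 and 0.006 m)) and ((value of joint cap_e above 0.5 rad and x of jar_e in the frame of rework_tray between -0.11 and 0.11 m and y of jar_e in the frame of rework_tray between -0.03 and 0.03 m and z of jar_e in the frame of rework_tray between -0.002 and 0.01 m) or (value of joint cap_e between 0.19 and 0.32 rad and x of jar_e in the frame of carriage_mid between -0.065 and 0.065 m and y of jar_e in the frame of carriage_mid between -0.1 and 0.1 m and z of jar_e in the frame of carriage_mid between -0.004 and 0.006 m)) and ((value of joint cap_f above 0.5 rad and x of jar_f in the frame of rework_tray between -0.11 and 0.11 m and y of jar_f in the frame of rework_tray between -0.03 and 0.03 m and z of jar_f in the frame of rework_tray between -0.002 and 0.01 m) or (value of joint cap_f between 0.19 and 0.32 rad and x of jar_f in the frame of carriage_mid between -0.065 and 0.065 m and y of jar_f in the frame of carriage_mid between -0.1 and 0.1 m and z of jar_f in the frame of carriage_mid between -0.004 and 0.006 m))); the robot touches nothing.
It fails at once if a jar is handled while the carriage is not locked (lever below 1.2 rad) (value of joint lock_lever below 1.2 rad and (contact force between the fingers and jar_a above 1 N or contact force between the fingers and jar_b above 1 N or contact force between the fingers and jar_c above 1 N or contact force between the fingers and jar_d above 1 N or contact force between the fingers and jar_e above 1 N or contact force between the fingers and jar_f above 1 N)).
It fails at once if a jar or its cap is gripped or pressed harshly (over 100 N in all, 50 N per finger) (contact force between the fingers and jar_a above 100 N or contact force between the fingers and jar_b above 100 N or contact force between the fingers and jar_c above 100 N or contact force between the fingers and jar_d above 100 N or contact force between the fingers and jar_e above 100 N or contact force between the fingers and jar_f above 100 N).
It fails at once if a bystander is moved more than 30 mm or knocked over (distance of any of beaker, wash_bottle, brush, spare_caps, marker from where it was at the start of the episode above 0.03 m or angle between any of beaker, wash_bottle, spare_caps's own z axis and vertical above 0.5 rad).
Of jar_a, jar_b, jar_c, jar_d, jar_e, jar_f only 4 to 6 are there at a start; the rules pass over those that are not, and their reading is None.
At some moment in a run one of rework_tray may be knocked a few centimetres aside while the robot is not near it.
It also fails if it takes over 210 s, if anything falls off the work surface, if the arm or the gripper's body presses on something with over 40 N, if the wrist force passes 120 N, or if a joint passes its speed limit or range.

### The arm

A 7-joint arm with a two-finger parallel gripper is mounted at the origin on the work surface. World frame = base frame: x ahead of the robot, y to its left, z up, the work surface at z = 0. Lengths are in m, angles in rad, forces in N, time in s.
With the tool pointing down it reaches from about 0.425 to 1.025 m from the base axis. Payload 9.4 kg.
Tool frame: the origin (TCP) lies on the mounting face of the last link; the fingertips stand 186 mm ahead of it and the grasp point (between the pads) lies bot.grip_point_offset ahead of it (bot.grip_point_offset is the distance from the TCP to the grasp point, in m); z points along the fingers, y is the line along which they close (so a half turn about z gives the same grasp; the last joint's range is limited). The gripper opens to 93 mm and grips with 3 to 60 N. Pads are 15 mm wide; open, the fingers measure 128 mm over their backs; the gripper's body (75 mm by 188 mm) begins 65 mm behind the grasp point.
Start: joints at [-1.214, 0.599, -0.003, 1.599, 0.002, 0.943, -0.08], TCP at [0.305, 0.658, 0.405] pointing down, gripper open.
Joint ranges: [-2.57, 2.57], [-0.35, 1.97], [-1.29, 1.29], [0.11, 2.56], [-1.05, 4.19], [0.11, 1.86], [-2.63, 2.63]. Speed limits (rad/s): [2.22, 2.22, 3.01, 3.01, 3.14, 3.14, 3.14].

### API

Orientations are given as a unit quaternion [x, y, z, w].
In Python, from plant import bot, read_camera, get_calibration gives the robot as it stands.
- The arm moves only by the tool carry_out, never from a script. Its argument "motion" is a list of rows, each an object with "offset": the shift along the world's x, y, z in m, a list of three; "turn": the turn about the world's z in degrees. A call has 1 to 12 rows; each row is the pose to reach, as a shift and turn from the pose commanded when the call began; what a row does not reach only later rows make up. A row lasts 1/8 s, in which the tool goes at most 62.5 mm and 10.7 degrees, less where a joint would pass 70% of its speed; a pose out of reach is approached as far as the arm can. A call with a gripper value outside its range is refused whole. "grip" is the opening, from -1 (shut) to 1 (fully open), set as the call begins (left out, the last holds). The fingers move at their own pace and stop on an object; "newtons" is the grip in N (left out, the last holds). Time passes only in rows, so rows that repeat a pose let the fingers close. It gives the time, the measured TCP pose, the force, the opening and the grip force at its end, in the units of the state.
- bot.read_state(): the state, without advancing time (a new reading comes with each control period).
- read_camera(name): name is "side" or "top"; returns the picture (480x640x3 uint8, blue, green, red); there is no depth.
- get_calibration(name): a dict with "intrinsics" (3x3 intrinsics, pixels), "pose" (4x4, takes a point from camera to world coordinates). Camera axes: x right, y up, looking along -z (the intrinsics and any distortion apply to the point x, -y, -z); pixel columns grow to the right and rows downward; lengths in m; the calibration is good to about 2 mm. A picture is of the moment at which its call begins. get_calibration takes no time and is no camera call.
- bot.finish_job(): hands the job in; it is judged then, once.
The state is a dict: "clock": time; "joint_pos": joint angles; "joint_vel": joint speeds; "joint_efforts": joint torques, N m; "ee_pos": TCP position; "ee_rot": TCP orientation; "force": force on the tool from outside, world axes, zero at the start; "wrist_torque": the same for the moment, N m; "opening": opening from 0.0 (shut) to 1.0 (fully open); "grip_force": force on a finger pad.
Only numpy, scipy, OpenCV 4.12 (cv2) and the standard library are available. Lean on these libraries where they do the work, as an engineer would, in place of code of your own. Each camera call takes 0.05 s, during which the arm holds its last target. There are 200 camera calls.

## Working session

There is one attempt and no reset: what is moved stays moved. The work goes in short steps, Python scripts to look and compute and a tool call to move; the robot and the scene stay as the last step left them, time stands still between calls to the robot, and variables do not carry over. Pictures are saved under pics/ and viewed, at most 14 in all, crops included, and the job is handed in when it is done.

Besides the shell and the picture viewer there is one more tool, called after "Call:" in YAML: its name, and indented under it one key for each argument. carry_out: Moves the arm, as the interface text tells. Its arguments: {"type":"object","properties":{"motion":{"type":"array"},"grip":{"type":"number"},"newtons":{"type":"number"}},"required":["motion"]}

```bash
mkdir -p pics; ls; cat > h.py <<'E'
import numpy as np, cv2
from plant import bot, read_camera, get_calibration
def snap(n,f,crop=None,s=1):
    im=read_camera(n); cv2.imwrite('pics/raw_'+f+'.png',im); save(im,f,crop,s); return im
def save(im,f,crop=None,s=1):
    if crop: x0,y0,x1,y1=crop; im=im[y0:y1,x0:x1]
    cv2.imwrite('pics/'+f+'.png',cv2.resize(im,None,fx=s,fy=s,interpolation=cv2.INTER_CUBIC))
def ray(n,uv):
    c=get_calibration(n);K=np.array(c['intrinsics']);T=np.array(c['pose'])
    p=cv2.undistortPoints(np.array([[uv]],float),K,np.array(c.get('distortion',np.zeros(5)),float))[0,0]
    return T[:3,3],T[:3,:3]@np.array([p[0],-p[1],-1])
def atz(n,uv,z):
    o,d=ray(n,uv); return o+d*(z-o[2])/d[2]
def tri(u1,u2):
    (a,d),(b,e)=ray('top',u1),ray('side',u2)
    s=np.linalg.lstsq(np.c_[d,-e],b-a,rcond=None)[0]
    p,q=a+d*s[0],b+e*s[1]; return (p+q)/2,np.linalg.norm(p-q)
def proj(n,P):
    c=get_calibration(n);K=np.array(c['intrinsics']);T=np.array(c['pose'])
    q=T[:3,:3].T@(np.array(P)-T[:3,3]); q=np.array([q[0],-q[1],-q[2]])
    return cv2.projectPoints(q[None],np.zeros(3),np.zeros(3),K,np.array(c.get('distortion',np.zeros(5)),float))[0][0,0]
E
python3 - <<'E'
from h import *
for n in('top','side'): snap(n,n+'0',None,1.25); c=get_calibration(n); print(n,c)
print(bot.read_state(),bot.grip_point_offset)
E
```

```text
pics
top {'intrinsics': array([[544.72270941,   0.        , 322.65325234],
       [  0.        , 544.72270941, 241.56365988],
       [  0.        ,   0.        ,   1.        ]]), 'pose': array([[-3.40324768e-02,  9.76382050e-01, -2.13353889e-01,
         2.14632843e-01],
       [-9.99420721e-01, -3.32237928e-02,  7.37576225e-03,
         9.47341904e-02],
       [ 1.13136452e-04,  2.13481313e-01,  9.76947141e-01,
         1.67334163e+00],
       [ 0.00000000e+00,  0.00000000e+00,  0.00000000e+00,
         1.00000000e+00]])}
side {'intrinsics': array([[543.57070097,   0.        , 307.94881602],
       [  0.        , 543.57070097, 241.24877629],
       [  0.        ,   0.        ,   1.        ]]), 'pose': array([[-9.97727929e-01,  4.14082156e-02, -5.31445105e-02,
         4.76327431e-01],
       [-6.73707457e-02, -6.08501841e-01,  7.90687481e-01,
         1.17097386e+00],
       [ 4.02425169e-04,  7.92471368e-01,  6.09908984e-01,
         9.37071259e-01],
       [ 0.00000000e+00,  0.00000000e+00,  0.00000000e+00,
         1.00000000e+00]])}
{'clock': 0.1, 'joint_pos': array([-1.21372273,  0.60002788, -0.00257294,  1.60001474,  0.00181854,
        0.94292034, -0.0797953 ]), 'joint_vel': array([-2.23170031e-05, -1.27310699e-03, -3.01083340e-04,  2.37138461e-04,
        9.31490783e-05, -1.24055223e-03,  9.00523027e-04]), 'joint_efforts': array([ 5.65370676e-03, -7.66552019e+01,  1.50246955e+00, -2.52937013e+01,
       -5.23106055e-02,  1.35812885e-02,  3.24863140e-05]), 'ee_pos': array([0.30462254, 0.65771053, 0.40397074]), 'ee_rot': array([ 2.15142273e-01,  9.76582477e-01, -6.78775554e-04, -8.48303663e-05]), 'force': array([-0.29303869,  0.08102694, -0.33325949]), 'wrist_torque': array([0.00312354, 0.00612222, 0.00577188]), 'grip_force': 0.0, 'opening': 0.9993591004076758} 0.1673
```

View pics/top0.png

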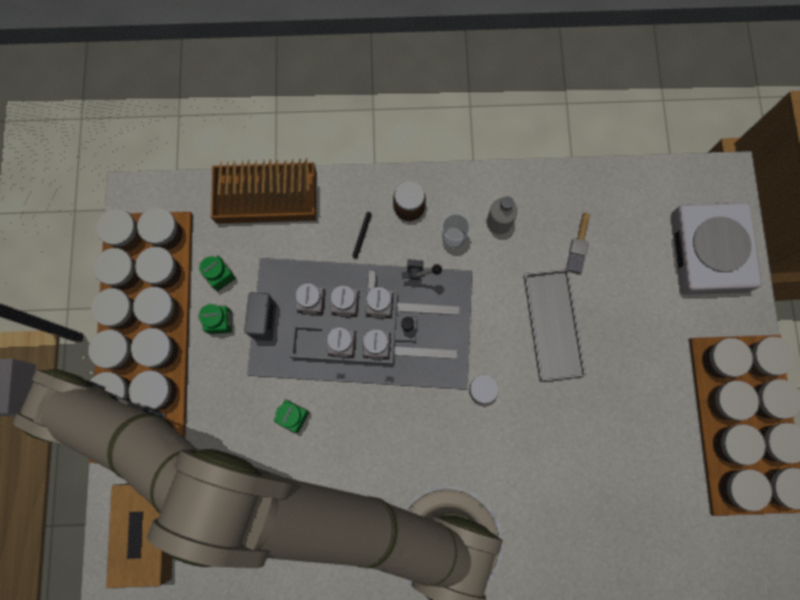

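View pics/side0.png

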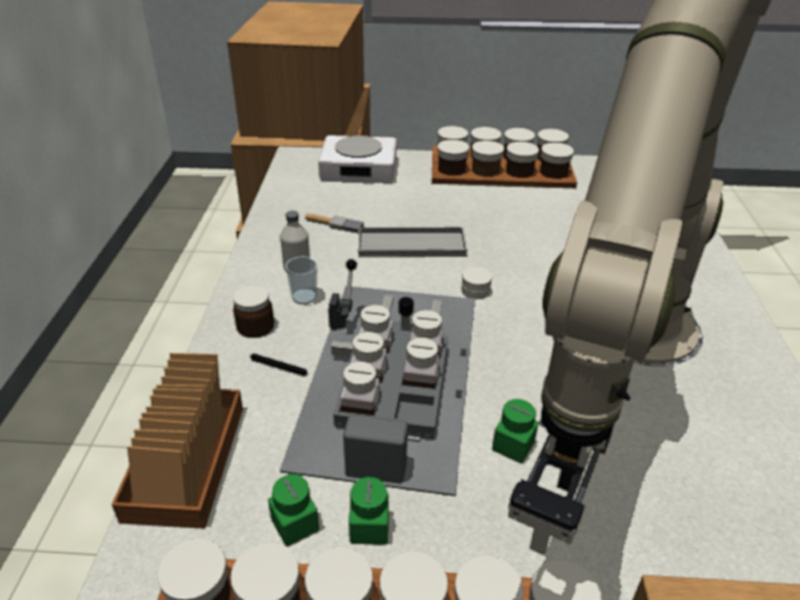

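The top view shows five white-capped jars in the carriage at (308,297), (343,299), (378,301), (340,341) and (375,343), scaled by 1.25. The knob is at (408,325), the lever ball at (437,269) and the tray at (555,326).

Look-alikes:
- Green jars at (214,270), (214,318) and (291,416).
- A dark jar at (409,200).
- Spare caps at (484,389), and the racks at each side.
- For the knob and ball, the black marker at (362,235).

I choose the white caps standing in the pockets.

```bash
python3 - <<'E'
from h import *
save(cv2.imread('pics/raw_top0.png'),'topc',(190,195,390,320),4)
save(cv2.imread('pics/raw_side0.png'),'sidec',(225,195,395,385),3.1)
E
```

```text
(no output)
```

View pics/topc.png

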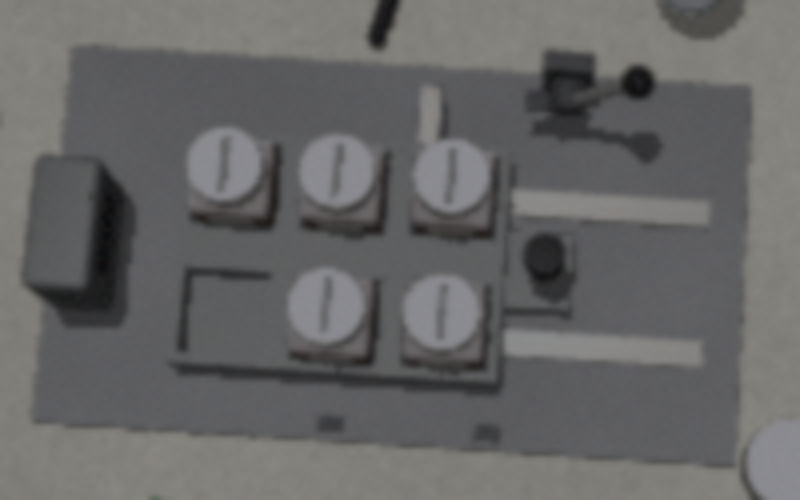

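View pics/sidec.png

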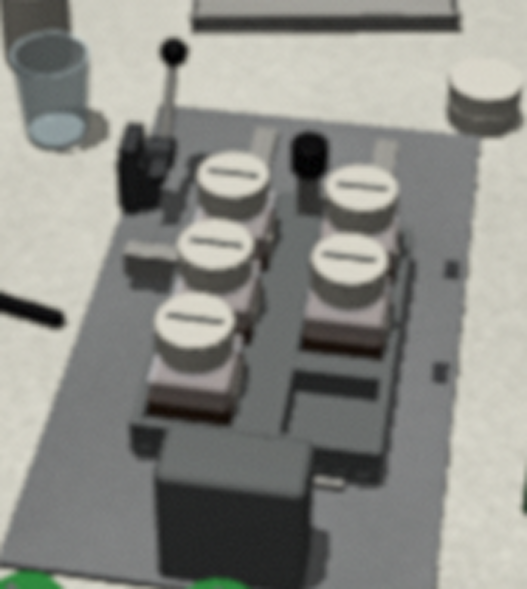

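The crops confirm five jars, with the near home-end pocket empty. In the top crop the bars are at (224,163), (338,170), (452,174), (325,305) and (443,311), the knob at (544,252) and the ball at (638,81). In the side crop they are at (195,319), (217,243), (233,174), (349,257) and (361,188), with the knob at (310,140) and the ball at (174,51).

```bash
python3 - <<'E'
from h import *
np.set_printoptions(precision=4,suppress=True)
T=dict(c1=(224,163),c2=(338,170),c3=(452,174),c4=(325,305),c5=(443,311),knob=(544,250),ball=(638,81))
S=dict(c1=(195,319),c2=(217,243),c3=(233,174),c4=(349,257),c5=(361,188),knob=(310,140),ball=(174,51))
P={}
for k in T:
    P[k],e=tri((190+T[k][0]/4-.0,195+T[k][1]/4),(225+S[k][0]/3.1,195+S[k][1]/3.1)); print(k,P[k],round(e,4))
# carriage fit from caps (mean of known pockets) 
loc=np.array([[50,84],[50,0],[50,-84],[-50,0],[-50,-84]])/1e3
W=np.array([P[f'c{i}'][:2] for i in range(1,6)])
A=loc-loc.mean(0);B=W-W.mean(0)
th=np.arctan2((A[:,0]*B[:,1]-A[:,1]*B[:,0]).sum(),(A*B).sum())
R=np.array([[np.cos(th),-np.sin(th)],[np.sin(th),np.cos(th)]]);t=W.mean(0)-R@loc.mean(0)
print('carr',t,'yaw',np.degrees(th),'res',(loc@R.T+t-W)*1e3)
print('pocket res rotated knob local',R.T@(P['knob'][:2]-t),'ball local',R.T@(P['ball'][:2]-t))
# tray rim corners in top view
for uv in [(525,276),(568,271),(583,375),(540,381)]:
    print('tray',atz('top',np.array(uv)/1.25,.022))
for n,uv,z in [('beaker',(455,238),.0),('spare',(484,389),.046),('wash',(503,215),.08),('brush end',(574,270),.02)]: print(n,atz('top',np.array(uv)/1.25,z))
s=bot.read_state();print(s['clock'])
E
```

```text
c1 [0.5794 0.3076 0.1125] 0.0023
c2 [0.5713 0.2241 0.1117] 0.0028
c3 [0.5657 0.1405 0.1112] 0.0024
c4 [0.4719 0.2349 0.113 ] 0.0012
c5 [0.4648 0.1497 0.1099] 0.0017
knob [0.5085 0.0749 0.0978] 0.0038
ball [0.6265 0.0019 0.1305] 0.0024
carr [0.5222 0.229 ] yaw -5.176749754009705 res [[ 0.1153  0.4941]
 [ 0.6928  0.3937]
 [-1.3395  0.3623]
 [ 0.5076 -1.3812]
 [ 0.0238  0.1311]]
pocket res rotated knob local [ 0.0002 -0.1547] ball local [ 0.1244 -0.2168]
tray [ 0.6314 -0.2244  0.022 ]
tray [ 0.6406 -0.3331  0.022 ]
tray [ 0.3792 -0.3472  0.022 ]
tray [ 0.3682 -0.2418  0.022 ]
beaker [ 0.7436 -0.0563  0.    ]
spare [ 0.3516 -0.1022  0.046 ]
wash [ 0.7734 -0.1702  0.08  ]
brush end [ 0.6432 -0.3489  0.02  ]
0.1
```

Call:
carry_out:
  motion:
    - {"offset": [0.204,-0.583,0],"turn": -70.3}
    - {"offset": [0.204,-0.583,0],"turn": -70.3}
    - {"offset": [0.204,-0.583,0],"turn": -70.3}
    - {"offset": [0.204,-0.583,0],"turn": -70.3}
    - {"offset": [0.204,-0.583,0],"turn": -70.3}
    - {"offset": [0.204,-0.583,0],"turn": -70.3}
    - {"offset": [0.204,-0.583,0],"turn": -70.3}
    - {"offset": [0.204,-0.583,0],"turn": -70.3}
    - {"offset": [0.204,-0.583,0],"turn": -70.3}
    - {"offset": [0.204,-0.583,0],"turn": -70.3}
    - {"offset": [0.204,-0.583,0],"turn": -70.3}
    - {"offset": [0.204,-0.583,0],"turn": -70.3}
  grip: 0.3

```text
clock: 1.6
ee_pos: [0.5086, 0.0752, 0.4045]
ee_rot: [0.738, 0.674, -0.0, -0.0]
force: [0.5, 0.6, -0.7]
opening: 0.65
grip_force: 0.0
```

Call:
carry_out:
  motion:
    - {"offset": [0,0,-0.06]}
    - {"offset": [0,0,-0.11]}
    - {"offset": [0,0,-0.14]}
    - {"offset": [0,0,-0.151]}
    - {"offset": [0,0,-0.151]}

```text
validation failed for argument at $.mo...
```

Call:
carry_out:
  motion:
    - {"offset": [0,0,0]}
    - {"offset": [0,0,0]}
    - {"offset": [0,0,0]}
    - {"offset": [0,0,0]}
    - {"offset": [0,0,0]}
  grip: -1
  newtons: 30

```text
validation failed for argument at $.mo...
```

Turn is required in every row.

Call:
carry_out:
  motion:
    - {"offset": [0,0,-0.06],"turn": 0}
    - {"offset": [0,0,-0.11],"turn": 0}
    - {"offset": [0,0,-0.14],"turn": 0}
    - {"offset": [0,0,-0.151],"turn": 0}
    - {"offset": [0,0,-0.151],"turn": 0}

```text
clock: 2.22
ee_pos: [0.5086, 0.0758, 0.2536]
ee_rot: [0.738, 0.675, -0.0, -0.0]
force: [0.1, 0.2, 0.8]
opening: 0.647
grip_force: 0.0
```

Call:
carry_out:
  motion:
    - {"offset": [0,0,0],"turn": 0}
    - {"offset": [0,0,0],"turn": 0}
    - {"offset": [0,0,0],"turn": 0}
    - {"offset": [0,0,0],"turn": 0}
    - {"offset": [0,0,0],"turn": 0}
  grip: -1
  newtons: 30

```text
clock: 2.85
ee_pos: [0.5065, 0.0751, 0.2541]
ee_rot: [0.738, 0.675, -0.002, -0.002]
force: [-8.3, 0.9, 9.2]
opening: 0.339
grip_force: 30.0
```

Call:
carry_out:
  motion:
    - {"offset": [-0.0035,-0.02,0],"turn": 0}
    - {"offset": [-0.005,-0.04,0],"turn": 0}
    - {"offset": [-0.007,-0.06,0],"turn": 0}
    - {"offset": [-0.009,-0.08,0],"turn": 0}
    - {"offset": [-0.0105,-0.1,0],"turn": 0}
    - {"offset": [-0.012,-0.114,0],"turn": 0}
    - {"offset": [-0.0128,-0.12,0],"turn": 0}
    - {"offset": [-0.013,-0.123,0],"turn": 0}
    - {"offset": [-0.013,-0.123,0],"turn": 0}
    - {"offset": [-0.013,-0.123,0],"turn": 0}

```text
clock: 4.1
ee_pos: [0.4946, -0.0451, 0.2541]
ee_rot: [0.737, 0.676, 0.0, -0.003]
force: [-4.6, 13.9, 7.4]
opening: 0.336
grip_force: 30.0
```

Call:
carry_out:
  motion:
    - {"offset": [0,0.003,0],"turn": 0}
    - {"offset": [0,0.003,0],"turn": 0}
    - {"offset": [0,0.003,0],"turn": 0}
    - {"offset": [0,0.003,0.03],"turn": 0}
    - {"offset": [0,0.003,0.08],"turn": 0}
    - {"offset": [0,0.003,0.106],"turn": 0}
    - {"offset": [0,0.003,0.106],"turn": 0}
  grip: 0.3

```text
clock: 4.97
ee_pos: [0.4961, -0.0455, 0.3614]
ee_rot: [0.738, 0.674, 0.001, 0.001]
force: [-0.7, 0.2, -0.8]
opening: 0.649
grip_force: 0.0
```

Call:
carry_out:
  motion:
    - {"offset": [0.06,0.001,0],"turn": 0}
    - {"offset": [0.12,0.002,0],"turn": 0}
    - {"offset": [0.127,0.002,0],"turn": 0}
    - {"offset": [0.127,0.002,0],"turn": 0}
    - {"offset": [0.127,0.002,0],"turn": 0}
    - {"offset": [0.127,0.002,-0.04],"turn": 0}
    - {"offset": [0.127,0.002,-0.062],"turn": 0}
    - {"offset": [0.127,0.002,-0.062],"turn": 0}
  grip: -1

```text
clock: 5.98
ee_pos: [0.6214, -0.0432, 0.2966]
ee_rot: [0.738, 0.674, -0.001, -0.001]
force: [0.4, -1.1, 1.0]
opening: 0.008
grip_force: 0.0
```

Call:
carry_out:
  motion:
    - {"offset": [0.002,0.02,0],"turn": 0}
    - {"offset": [0.0036,0.04,0],"turn": 0}
    - {"offset": [0.0045,0.05,0],"turn": 0}
    - {"offset": [0.0054,0.06,0],"turn": 0}
    - {"offset": [0.0063,0.07,0],"turn": 0}
    - {"offset": [0.0072,0.08,0],"turn": 0}
    - {"offset": [0.0081,0.09,0],"turn": 0}
    - {"offset": [0.009,0.1,0],"turn": 0}
    - {"offset": [0.0099,0.11,0],"turn": 0}
    - {"offset": [0.0108,0.12,0],"turn": 0}
    - {"offset": [0.0117,0.13,0],"turn": 0}

```text
clock: 7.35
ee_pos: [0.6337, 0.0868, 0.297]
ee_rot: [0.738, 0.674, -0.001, -0.0]
force: [-1.0, -5.1, -0.1]
opening: 0.001
grip_force: 2.3
```

Call:
carry_out:
  motion:
    - {"offset": [0.0005,0.005,0],"turn": 0}
    - {"offset": [0.0009,0.01,0],"turn": 0}
    - {"offset": [0.0009,0.01,0],"turn": 0}

```text
clock: 7.72
ee_pos: [0.6343, 0.0915, 0.2975]
ee_rot: [0.74, 0.673, -0.004, 0.002]
force: [-3.9, -21.4, 7.1]
opening: 0.003
grip_force: 11.0
```

Call:
carry_out:
  motion:
    - {"offset": [-0.002,-0.02,0],"turn": 0}
    - {"offset": [-0.002,-0.02,0.05],"turn": 0}
    - {"offset": [-0.002,-0.02,0.1],"turn": 0}
    - {"offset": [-0.06,-0.06,0.1],"turn": 0}
    - {"offset": [-0.11,-0.12,0.1],"turn": 0}
    - {"offset": [-0.11,-0.18,0.1],"turn": 0}
    - {"offset": [-0.11,-0.24,0.1],"turn": 0}
    - {"offset": [-0.11,-0.29,0.1],"turn": 0}
    - {"offset": [-0.11,-0.29,0.1],"turn": 0}
    - {"offset": [-0.11,-0.29,0.1],"turn": 0}
  grip: 0.65

```text
clock: 8.98
ee_pos: [0.5255, -0.1923, 0.3974]
ee_rot: [0.738, 0.675, 0.0, -0.001]
force: [1.0, -0.1, -0.4]
opening: 0.828
grip_force: 0.0
```

```bash
python3 - <<'E'
from h import *
print(proj('top',(.511,.109,.11)),proj('side',(.511,.109,.11)))
a=snap('top','t1',(230,190,410,320),3); b=snap('side','s1',(220,165,400,345),3)
a=cv2.resize(a[190:320,230:410],None,fx=2.2,fy=2.2,interpolation=2);b=cv2.resize(b[170:340,220:390],None,fx=2.2,fy=2.2,interpolation=2)
h=max(a.shape[0],b.shape[0]);f=lambda i:cv2.copyMakeBorder(i,0,h-i.shape[0],0,0,0)
cv2.imwrite('pics/m1.png',np.hstack([f(a),f(b)]));print(a.shape,b.shape)
s=bot.read_state();print(s['ee_pos'],s['clock'])
E
```

```text
[314.25495526 256.92502753] [322.73755541 244.39134306]
(286, 396, 3) (374, 374, 3)
[ 0.52575037 -0.19122315  0.39743363] 9.075
```

View pics/m1.png

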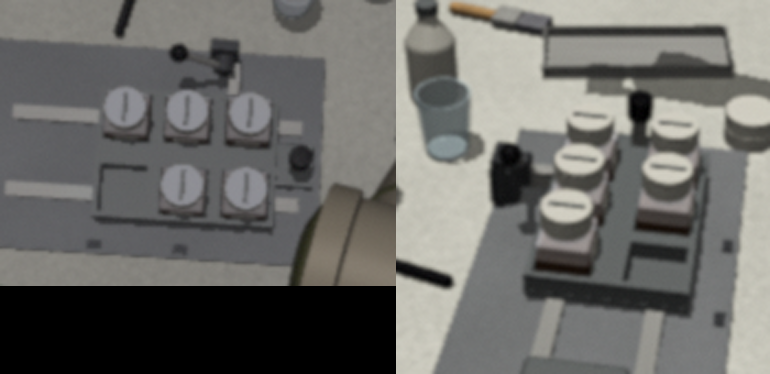

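The carriage is at the check end and the lever now leans to +y. The bars in the top half are at (125,107), (188,110), (250,113), (183,184) and (247,188). In the side half they are at (570,205), (579,159), (590,115), (668,167) and (676,123).

```bash
python3 - <<'E'
from h import *
np.set_printoptions(precision=4,suppress=True)
T=[(125,107),(188,110),(250,113),(183,184),(247,188)];S=[(570,205),(579,159),(590,115),(668,167),(676,123)]
loc=np.array([[50,84],[50,0],[50,-84],[-50,0],[-50,-84]])/1e3
W=[]
for t,s in zip(T,S):
    p,e=tri((230+t[0]/2.2,190+t[1]/2.2),(220+(s[0]-396)/2.2,170+s[1]/2.2)); W.append(p[:2]); print(p,e)
W=np.array(W);A=loc-loc.mean(0);B=W-W.mean(0)
th=np.arctan2((A[:,0]*B[:,1]-A[:,1]*B[:,0]).sum(),(A*B).sum())
R=np.array([[np.cos(th),-np.sin(th)],[np.sin(th),np.cos(th)]]);t=W.mean(0)-R@loc.mean(0)
print(t,np.degrees(th)); print(loc@R.T+t)
E
```

```text
[0.5655 0.188  0.113 ] 0.004449262272560167
[0.5606 0.104  0.1104] 0.001462310042102165
[0.5534 0.0215 0.1129] 0.0009203445047037315
[0.4604 0.1138 0.112 ] 0.0022163153710920273
[0.4522 0.0298 0.1124] 0.002043792284294992
[0.5099 0.109 ] -4.789908637846433
[[0.5667 0.1885]
 [0.5597 0.1048]
 [0.5527 0.0211]
 [0.4601 0.1131]
 [0.453  0.0294]]
```

Call:
carry_out:
  motion:
    - {"offset": [-0.02,0.06,0],"turn": 5}
    - {"offset": [-0.04,0.12,0],"turn": 10}
    - {"offset": [-0.06,0.18,0],"turn": 10}
    - {"offset": [-0.072,0.2215,0],"turn": 10}
    - {"offset": [-0.072,0.2215,0],"turn": 10}
    - {"offset": [-0.072,0.2215,-0.05],"turn": 10}
    - {"offset": [-0.072,0.2215,-0.09],"turn": 10}
    - {"offset": [-0.072,0.2215,-0.115],"turn": 10}
    - {"offset": [-0.072,0.2215,-0.122],"turn": 10}
    - {"offset": [-0.072,0.2215,-0.122],"turn": 10}
  grip: 0.65
  newtons: 15

```text
clock: 10.32
ee_pos: [0.4535, 0.0282, 0.2758]
ee_rot: [0.677, 0.736, -0.0, -0.0]
force: [0.6, 0.8, 0.3]
opening: 0.822
grip_force: 0.0
```

Call:
carry_out:
  motion:
    - {"offset": [0,0,0],"turn": 0}
    - {"offset": [0,0,0],"turn": 0}
    - {"offset": [0,0,0],"turn": 0}
    - {"offset": [0,0,0],"turn": 0}
    - {"offset": [0,0,0],"turn": 0}
  grip: -1
  newtons: 15

```text
clock: 10.95
ee_pos: [0.4529, 0.0283, 0.2761]
ee_rot: [0.677, 0.736, -0.0, -0.0]
force: [-4.1, -0.5, 8.0]
opening: 0.597
grip_force: 15.0
```

Call:
carry_out:
  motion:
    - {"offset": [0,0,0],"turn": -4}
    - {"offset": [0,0,0],"turn": -8}
    - {"offset": [0,0,0],"turn": -12}
    - {"offset": [0,0,0],"turn": -16}
    - {"offset": [0,0,0],"turn": -20}
    - {"offset": [0,0,0],"turn": -23}
    - {"offset": [0,0,0],"turn": -26}

```text
clock: 11.82
ee_pos: [0.4522, 0.0287, 0.2756]
ee_rot: [0.825, 0.565, -0.001, -0.001]
force: [-5.7, 1.7, 2.8]
opening: 0.599
grip_force: 15.0
```

```bash
python3 - <<'E'
from h import *
s=bot.read_state();print(s['wrist_torque'],s['ee_rot'],s['ee_pos'],s['force'])
E
```

```text
[0.41460071 1.50525359 0.51524555] [ 0.8249292   0.56523394 -0.00109385 -0.00109945] [0.45219885 0.02871625 0.27563827] [-5.69253719  1.71233719  2.81412219]
```

Call:
carry_out:
  motion:
    - {"offset": [0,0,0],"turn": 0}
    - {"offset": [0,0,0],"turn": 0}
    - {"offset": [0,0,0],"turn": 0}
    - {"offset": [0,0,0.03],"turn": 0}
    - {"offset": [0,0,0.06],"turn": 5}
    - {"offset": [0.05,-0.004,0.06],"turn": 13}
    - {"offset": [0.0997,-0.0087,0.06],"turn": 21}
    - {"offset": [0.0997,-0.0087,0.06],"turn": 26}
    - {"offset": [0.0997,-0.0087,0.06],"turn": 26}
    - {"offset": [0.0997,-0.0087,0.03],"turn": 26}
    - {"offset": [0.0997,-0.0087,0.0],"turn": 26}
    - {"offset": [0.0997,-0.0087,0.0],"turn": 26}
  grip: 0.65

```text
clock: 13.32
ee_pos: [0.552, 0.0197, 0.2743]
ee_rot: [0.677, 0.736, -0.001, -0.001]
force: [-0.2, 0.1, 0.0]
opening: 0.823
grip_force: 0.0
```

Call:
carry_out:
  motion:
    - {"offset": [0,0,0],"turn": 0}
    - {"offset": [0,0,0],"turn": 0}
    - {"offset": [0,0,0],"turn": 0}
    - {"offset": [0,0,0],"turn": 0}
    - {"offset": [0,0,0],"turn": -4}
    - {"offset": [0,0,0],"turn": -8}
    - {"offset": [0,0,0],"turn": -12}
    - {"offset": [0,0,0],"turn": -16}
    - {"offset": [0,0,0],"turn": -20}
    - {"offset": [0,0,0],"turn": -23}
    - {"offset": [0,0,0],"turn": -26}
  grip: -1
  newtons: 15

```text
clock: 14.7
ee_pos: [0.5522, 0.0196, 0.2766]
ee_rot: [0.825, 0.565, -0.0, -0.001]
force: [-5.4, 0.7, 12.0]
opening: 0.599
grip_force: 15.0
```

```bash
python3 - <<'E'
from h import *
s=bot.read_state();print(s['wrist_torque'],s['ee_rot'],s['ee_pos'],s['force'])
E
```

```text
[ 0.0640252   1.44397597 -0.03662142] [ 8.25424512e-01  5.64511792e-01 -3.18257894e-04 -8.43484979e-04] [0.55218668 0.01963077 0.2765893 ] [-5.43032166  0.72064357 11.96562578]
```

Call:
carry_out:
  motion:
    - {"offset": [0,0,0],"turn": 0}
    - {"offset": [0,0,0],"turn": 0}
    - {"offset": [0,0,0],"turn": 0}
    - {"offset": [0,0,0.03],"turn": 0}
    - {"offset": [0,0,0.06],"turn": 5}
    - {"offset": [0.004,0.04,0.06],"turn": 13}
    - {"offset": [0.0073,0.0837,0.06],"turn": 21}
    - {"offset": [0.0073,0.0837,0.06],"turn": 26}
    - {"offset": [0.0073,0.0837,0.06],"turn": 26}
    - {"offset": [0.0073,0.0837,0.03],"turn": 26}
    - {"offset": [0.0073,0.0837,0.0],"turn": 26}
    - {"offset": [0.0073,0.0837,0.0],"turn": 26}
  grip: 0.65

```text
clock: 16.2
ee_pos: [0.5598, 0.1024, 0.2742]
ee_rot: [0.678, 0.735, -0.002, -0.001]
force: [-0.9, 0.0, -0.1]
opening: 0.826
grip_force: 0.0
```

Call:
carry_out:
  motion:
    - {"offset": [0,0,0],"turn": 0}
    - {"offset": [0,0,0],"turn": 0}
    - {"offset": [0,0,0],"turn": 0}
    - {"offset": [0,0,0],"turn": 0}
    - {"offset": [0,0,0],"turn": -4}
    - {"offset": [0,0,0],"turn": -8}
    - {"offset": [0,0,0],"turn": -12}
    - {"offset": [0,0,0],"turn": -16}
    - {"offset": [0,0,0],"turn": -20}
    - {"offset": [0,0,0],"turn": -23}
    - {"offset": [0,0,0],"turn": -26}
  grip: -1
  newtons: 15

```text
clock: 17.58
ee_pos: [0.5594, 0.1033, 0.2766]
ee_rot: [0.825, 0.565, -0.001, -0.001]
force: [-6.2, -0.1, 12.9]
opening: 0.598
grip_force: 15.0
```

```bash
python3 - <<'E'
from h import *
s=bot.read_state();print(s['wrist_torque'],s['ee_rot'],s['ee_pos'],s['force'])
E
```

```text
[-0.08514942  1.6738588  -0.00784864] [ 8.25387471e-01  5.64565683e-01 -5.25925255e-04 -9.14693461e-04] [0.55942325 0.10330593 0.27655891] [-6.22671152 -0.11926597 12.93437976]
```

Call:
carry_out:
  motion:
    - {"offset": [0,0,0],"turn": 0}
    - {"offset": [0,0,0],"turn": 0}
    - {"offset": [0,0,0],"turn": 0}
    - {"offset": [0,0,0.03],"turn": 0}
    - {"offset": [0,0,0.06],"turn": 5}
    - {"offset": [-0.05,0.004,0.06],"turn": 13}
    - {"offset": [-0.0995,0.0087,0.06],"turn": 21}
    - {"offset": [-0.0995,0.0087,0.06],"turn": 26}
    - {"offset": [-0.0995,0.0087,0.06],"turn": 26}
    - {"offset": [-0.0995,0.0087,0.03],"turn": 26}
    - {"offset": [-0.0995,0.0087,0.0],"turn": 26}
    - {"offset": [-0.0995,0.0087,0.0],"turn": 26}
  grip: 0.65

```text
clock: 19.08
ee_pos: [0.4611, 0.1117, 0.2743]
ee_rot: [0.677, 0.736, -0.001, -0.001]
force: [-0.1, -0.2, 0.2]
opening: 0.825
grip_force: 0.0
```

Call:
carry_out:
  motion:
    - {"offset": [0,0,0],"turn": 0}
    - {"offset": [0,0,0],"turn": 0}
    - {"offset": [0,0,0],"turn": 0}
    - {"offset": [0,0,0],"turn": 0}
    - {"offset": [0,0,0],"turn": -4}
    - {"offset": [0,0,0],"turn": -8}
    - {"offset": [0,0,0],"turn": -12}
    - {"offset": [0,0,0],"turn": -16}
    - {"offset": [0,0,0],"turn": -20}
    - {"offset": [0,0,0],"turn": -23}
    - {"offset": [0,0,0],"turn": -26}
  grip: -1
  newtons: 15

```text
clock: 20.45
ee_pos: [0.4596, 0.1126, 0.2758]
ee_rot: [0.825, 0.566, -0.001, -0.001]
force: [-5.0, 3.3, 2.5]
opening: 0.6
grip_force: 15.0
```

```bash
python3 - <<'E'
from h import *
s=bot.read_state();print(s['wrist_torque'],s['ee_rot'],s['ee_pos'],s['force'])
E
```

```text
[0.55334425 1.40838347 0.47272734] [ 0.82471149  0.5655513  -0.00110138 -0.00121176] [0.45958139 0.11260117 0.27579306] [-4.99201607  3.30848068  2.53683094]
```

Call:
carry_out:
  motion:
    - {"offset": [0,0,0],"turn": 0}
    - {"offset": [0,0,0],"turn": 0}
    - {"offset": [0,0,0.03],"turn": 0}
    - {"offset": [0,0,0.06],"turn": 5}
    - {"offset": [0.04,0.03,0.06],"turn": 13}
    - {"offset": [0.08,0.055,0.06],"turn": 21}
    - {"offset": [0.107,0.075,0.06],"turn": 26}
    - {"offset": [0.107,0.075,0.06],"turn": 26}
    - {"offset": [0.107,0.075,0.06],"turn": 26}
    - {"offset": [0.107,0.075,0.03],"turn": 26}
    - {"offset": [0.107,0.075,0.0],"turn": 26}
    - {"offset": [0.107,0.075,0.0],"turn": 26}
  grip: 0.65

```text
clock: 21.95
ee_pos: [0.5666, 0.1861, 0.2744]
ee_rot: [0.677, 0.736, -0.002, -0.001]
force: [0.2, -0.2, -0.3]
opening: 0.827
grip_force: 0.0
```

Call:
carry_out:
  motion:
    - {"offset": [0,0,0],"turn": 0}
    - {"offset": [0,0,0],"turn": 0}
    - {"offset": [0,0,0],"turn": 0}
    - {"offset": [0,0,0],"turn": 0}
    - {"offset": [0,0,0],"turn": -4}
    - {"offset": [0,0,0],"turn": -8}
    - {"offset": [0,0,0],"turn": -12}
    - {"offset": [0,0,0],"turn": -16}
    - {"offset": [0,0,0],"turn": -20}
    - {"offset": [0,0,0],"turn": -23}
    - {"offset": [0,0,0],"turn": -26}
  grip: -1
  newtons: 15

```text
clock: 23.32
ee_pos: [0.567, 0.1871, 0.2767]
ee_rot: [0.825, 0.565, -0.0, -0.001]
force: [-5.8, -0.3, 11.5]
opening: 0.601
grip_force: 15.0
```

```bash
python3 - <<'E'
from h import *
s=bot.read_state();print(s['wrist_torque'],s['ee_rot'],s['ee_pos'],s['force'])
E
```

```text
[-0.07894911  1.5987424   0.03117181] [ 8.25309954e-01  5.64679109e-01 -4.33484617e-04 -8.92238084e-04] [0.56703918 0.18706152 0.27670568] [-5.84617953 -0.26820262 11.46013939]
```

Call:
carry_out:
  motion:
    - {"offset": [0,0,0],"turn": 0}
    - {"offset": [0,0,0],"turn": 0}
    - {"offset": [0,0,0.04],"turn": 0}
    - {"offset": [0,0,0.1],"turn": 5}
    - {"offset": [-0.02,0.05,0.14],"turn": 10}
    - {"offset": [-0.05,0.1,0.14],"turn": 16}
    - {"offset": [-0.07,0.16,0.14],"turn": 16}
    - {"offset": [-0.1,0.21,0.14],"turn": 16}
    - {"offset": [-0.12,0.27,0.14],"turn": 16}
    - {"offset": [-0.12,0.27,0.14],"turn": 16}
    - {"offset": [-0.12,0.27,0.14],"turn": 16}
  grip: 0.65

```text
clock: 24.7
ee_pos: [0.448, 0.4566, 0.4155]
ee_rot: [0.738, 0.675, -0.0, 0.0]
force: [0.6, 0.0, -0.1]
opening: 0.824
grip_force: 0.0
```

```bash
python3 - <<'E'
from h import *
a=snap('top','t2',(240,190,500,330),3); b=snap('side','s2',(220,150,400,345),3)
cv2.imwrite('pics/m2.png',np.vstack([cv2.resize(a[190:325,240:500],None,fx=2.3,fy=2.3,interpolation=2),cv2.resize(b[165:285,180:440],None,fx=2.3,fy=2.3,interpolation=2)]))
s=bot.read_state();print(s['ee_pos'],s['clock'])
E
```

```text
[0.44884797 0.45537441 0.41589691] 24.8
```

View pics/m2.png

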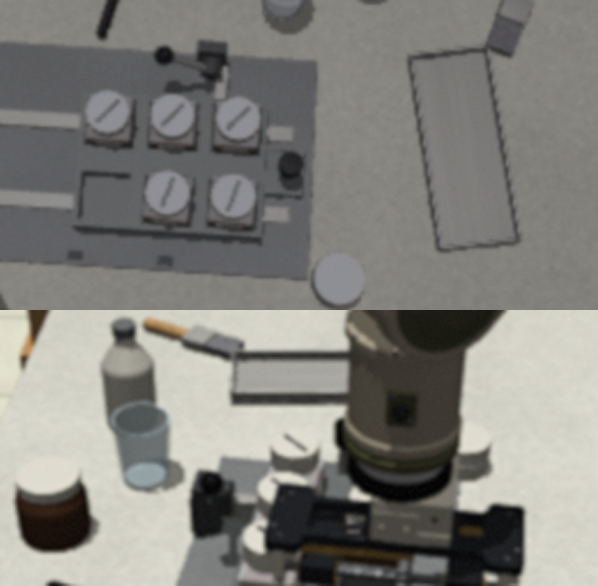

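The three far-row bars have turned about 45° (loose), and the near-row bars about 20° (sound). The tray rim corners in this crop are at (409,57), (488,49), (519,241) and (440,250), so the tray has shifted slightly since the first picture.

```bash
python3 - <<'E'
from h import *
np.set_printoptions(precision=4,suppress=True)
c=[(409,57),(488,49),(519,241),(440,250)]
P=[]
for u in c: P.append(atz('top',(240+u[0]/2.3,190+u[1]/2.3),.022)); print(P[-1])
P=np.array(P);m=P.mean(0);d=(P[0]+P[1]-P[2]-P[3])/2;print('mid',m,'len',np.linalg.norm(d),'wid',np.linalg.norm(P[0]-P[1]),'yaw',np.degrees(np.arctan2(d[1],d[0])))
for t,s in [((488,49),(238,352)),((409,57),(234,394))]: print(tri((240+t[0]/2.3,190+t[1]/2.3),(180+s[0]/2.3,165+(s[1]-310)/2.3)))
u=d/np.linalg.norm(d)
for k in(.085,0,-.085):print(m+k*u)
E
```

```text
[ 0.6511 -0.219   0.022 ]
[ 0.6587 -0.3277  0.022 ]
[ 0.3951 -0.3463  0.022 ]
[ 0.3868 -0.2411  0.022 ]
mid [ 0.5229 -0.2835  0.022 ] len 0.264730566741247 wid 0.10890873345659899 yaw 4.412358958616736
(array([ 0.6588, -0.3297,  0.013 ]), np.float64(0.004417193860173874))
(array([ 0.6519, -0.2204,  0.0142]), np.float64(0.0023956916795544827))
[ 0.6076 -0.277   0.022 ]
[ 0.5229 -0.2835  0.022 ]
[ 0.4381 -0.2901  0.022 ]
```

Call:
carry_out:
  motion:
    - {"offset": [0.014,-0.06,0],"turn": 0}
    - {"offset": [0.028,-0.12,0],"turn": 0}
    - {"offset": [0.042,-0.18,0],"turn": 0}
    - {"offset": [0.056,-0.24,0],"turn": 0}
    - {"offset": [0.07,-0.3,0],"turn": 0}
    - {"offset": [0.085,-0.355,0],"turn": 0}
    - {"offset": [0.098,-0.41,0],"turn": 0}
    - {"offset": [0.1052,-0.4374,0],"turn": 0}
    - {"offset": [0.1052,-0.4374,0],"turn": 0}
    - {"offset": [0.1052,-0.4374,-0.05],"turn": 0}
    - {"offset": [0.1052,-0.4374,-0.1],"turn": 0}
  grip: 0.65

```text
clock: 26.18
ee_pos: [0.5528, 0.0201, 0.3152]
ee_rot: [0.738, 0.675, 0.001, 0.0]
force: [1.1, 0.2, -0.5]
opening: 0.825
grip_force: 0.0
```

Call:
carry_out:
  motion:
    - {"offset": [0,0,-0.025],"turn": 0}
    - {"offset": [0,0,-0.04],"turn": 0}
    - {"offset": [0,0,-0.04],"turn": 0}

```text
clock: 26.55
ee_pos: [0.5529, 0.0198, 0.2754]
ee_rot: [0.738, 0.675, -0.0, -0.0]
force: [-0.7, -0.3, 0.5]
opening: 0.83
grip_force: 0.0
```

Call:
carry_out:
  motion:
    - {"offset": [0,0,0],"turn": 0}
    - {"offset": [0,0,0],"turn": 0}
    - {"offset": [0,0,0],"turn": 0}
    - {"offset": [0,0,0],"turn": 0}
    - {"offset": [0,0,0],"turn": 0}
    - {"offset": [0,0,0.02],"turn": 0}
    - {"offset": [0,0,0.05],"turn": 0}
    - {"offset": [0,0,0.09],"turn": 0}
    - {"offset": [0,0,0.125],"turn": 0}
    - {"offset": [0,0,0.125],"turn": 0}
  grip: -1
  newtons: 30

```text
clock: 27.8
ee_pos: [0.5534, 0.0195, 0.4029]
ee_rot: [0.738, 0.675, 0.002, 0.001]
force: [-0.3, -0.2, -2.8]
opening: 0.6
grip_force: 29.9
```

Call:
carry_out:
  motion:
    - {"offset": [0.008,-0.04,0],"turn": 0}
    - {"offset": [0.018,-0.09,0],"turn": 0}
    - {"offset": [0.028,-0.145,0],"turn": 0}
    - {"offset": [0.038,-0.2,0],"turn": 0}
    - {"offset": [0.048,-0.25,0],"turn": 0}
    - {"offset": [0.0574,-0.285,0],"turn": 0}
    - {"offset": [0.0574,-0.2965,0],"turn": 0}
    - {"offset": [0.0574,-0.2965,0],"turn": 0}
    - {"offset": [0.0574,-0.2965,0],"turn": 0}
    - {"offset": [0.0574,-0.2965,-0.04],"turn": 0}
    - {"offset": [0.0574,-0.2965,-0.08],"turn": 0}

```text
clock: 29.18
ee_pos: [0.6109, -0.2748, 0.3203]
ee_rot: [0.737, 0.676, 0.001, 0.0]
force: [-0.3, -0.3, -3.0]
opening: 0.598
grip_force: 30.0
```

```bash
python3 - <<'E'
from h import *
a=snap('top','t3'); b=snap('side','s3')
cv2.imwrite('pics/m3.png',np.vstack([cv2.resize(a[200:320,280:500],None,fx=2.4,fy=2.4,interpolation=2),cv2.resize(b[150:270,220:440],None,fx=2.4,fy=2.4,interpolation=2)]))
s=bot.read_state();print(s['ee_pos'],s['clock'])
E
```

```text
[ 0.60973474 -0.274121    0.31697207] 29.275
```

View pics/m3.png

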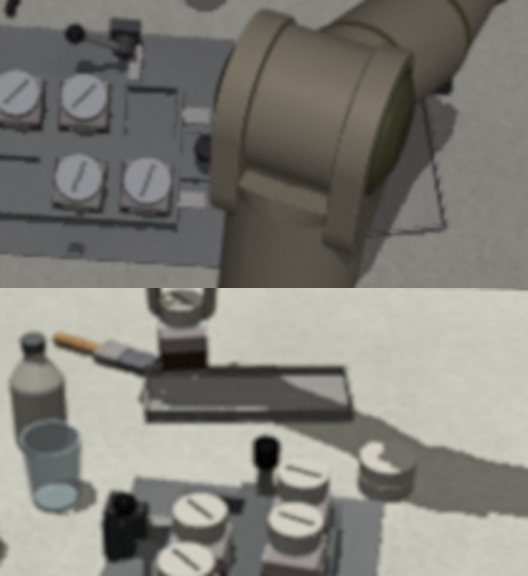

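```bash
python3 - <<'E'
from h import *
for P in [(.6511,-.219,.022),(.6587,-.3277,.022),(.3951,-.3463,.022),(.3868,-.2411,.022)]:
    p=proj('side',P); q=proj('top',P); print((p-[220,150])*2.4+[0,288],(q-[280,200])*2.4)
E
```

```text
[147.58779486 406.8931454 ] [330.7591587   35.44489362]
[150.52245723 362.36054704] [413.23865082  27.10738167]
[347.1484191 362.1183391] [445.54691302 227.46075874]
[354.89504312 405.14265041] [363.12026348 236.83402554]
```

Call:
carry_out:
  motion:
    - {"offset": [0,-0.0015,-0.03],"turn": 0}
    - {"offset": [0,-0.0015,-0.05],"turn": 0}
    - {"offset": [0,-0.0015,-0.057],"turn": 0}
    - {"offset": [0,-0.0015,-0.06],"turn": 0}
    - {"offset": [0,-0.0015,-0.062],"turn": 0}
    - {"offset": [0,-0.0015,-0.062],"turn": 0}

```text
clock: 30.02
ee_pos: [0.6105, -0.2784, 0.2592]
ee_rot: [0.738, 0.675, 0.0, 0.0]
force: [-0.2, -1.1, -3.3]
opening: 0.6
grip_force: 30.0
```

Call:
carry_out:
  motion:
    - {"offset": [0,0,-0.001],"turn": 0}
    - {"offset": [0,0,-0.0025],"turn": 0}
    - {"offset": [0,0,-0.0025],"turn": 0}

```text
clock: 30.4
ee_pos: [0.6103, -0.2784, 0.2583]
ee_rot: [0.738, 0.675, 0.001, 0.0]
force: [-4.8, 3.8, 15.7]
opening: 0.595
grip_force: 30.0
```

Call:
carry_out:
  motion:
    - {"offset": [0,0,0.001],"turn": 0}
    - {"offset": [0,0,0.001],"turn": 0}
    - {"offset": [0,0,0.001],"turn": 0}
    - {"offset": [0,0,0.03],"turn": 0}
    - {"offset": [0,0,0.08],"turn": 0}
    - {"offset": [0,0,0.12],"turn": 0}
    - {"offset": [-0.008,0.06,0.12],"turn": 0}
    - {"offset": [-0.016,0.12,0.12],"turn": 0}
    - {"offset": [-0.024,0.18,0.12],"turn": 0}
    - {"offset": [-0.032,0.24,0.12],"turn": 0}
    - {"offset": [-0.04,0.3,0.12],"turn": 0}
    - {"offset": [-0.047,0.36,0.12],"turn": 0}
  grip: 0.45

```text
clock: 31.9
ee_pos: [0.563, 0.0835, 0.3763]
ee_rot: [0.738, 0.675, 0.0, 0.0]
force: [0.8, 0.5, 0.2]
opening: 0.726
grip_force: 0.0
```

Call:
carry_out:
  motion:
    - {"offset": [-0.0031,0.0217,0],"turn": 0}
    - {"offset": [-0.0031,0.0217,0],"turn": 0}
    - {"offset": [-0.0031,0.0217,0],"turn": 0}
    - {"offset": [-0.0031,0.0217,-0.05],"turn": 0}
    - {"offset": [-0.0031,0.0217,-0.085],"turn": 0}
    - {"offset": [-0.0031,0.0217,-0.1005],"turn": 0}
    - {"offset": [-0.0031,0.0217,-0.1005],"turn": 0}
  grip: 0.65

```text
clock: 32.78
ee_pos: [0.5605, 0.1021, 0.2753]
ee_rot: [0.739, 0.674, -0.001, -0.0]
force: [-0.9, 0.7, -0.3]
opening: 0.824
grip_force: 0.0
```

Call:
carry_out:
  motion:
    - {"offset": [0,0,0],"turn": 0}
    - {"offset": [0,0,0],"turn": 0}
    - {"offset": [0,0,0],"turn": 0}
    - {"offset": [0,0,0],"turn": 0}
    - {"offset": [0,0,0],"turn": 0}
    - {"offset": [0,0,0.02],"turn": 0}
    - {"offset": [0,0,0.05],"turn": 0}
    - {"offset": [0,0,0.09],"turn": 0}
    - {"offset": [0,0,0.125],"turn": 0}
    - {"offset": [0,0,0.125],"turn": 0}
  grip: -1
  newtons: 30

```text
clock: 34.02
ee_pos: [0.5608, 0.1034, 0.403]
ee_rot: [0.738, 0.675, 0.002, 0.001]
force: [-0.4, 1.0, -3.3]
opening: 0.595
grip_force: 29.9
```

```bash
cat > tr.py <<'E'
from h import *
import sys
n=sys.argv[1]
a=snap('top','t'+n); b=snap('side','s'+n)
C=[(.6511,-.219,.022),(.6587,-.3277,.022),(.3951,-.3463,.022),(.3868,-.2411,.022)]
for im,k in((a,'top'),(b,'side')):
    for P in C: cv2.circle(im,tuple(np.round(proj(k,P)).astype(int)),1,(0,0,255),-1)
cv2.imwrite('pics/m'+n+'.png',np.vstack([cv2.resize(a[200:320,240:500],None,fx=2.4,fy=2.4,interpolation=2),cv2.resize(b[150:270,180:440],None,fx=2.4,fy=2.4,interpolation=2)]))
E
python3 tr.py 4
```

```text
(no output)
```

View pics/m4.png

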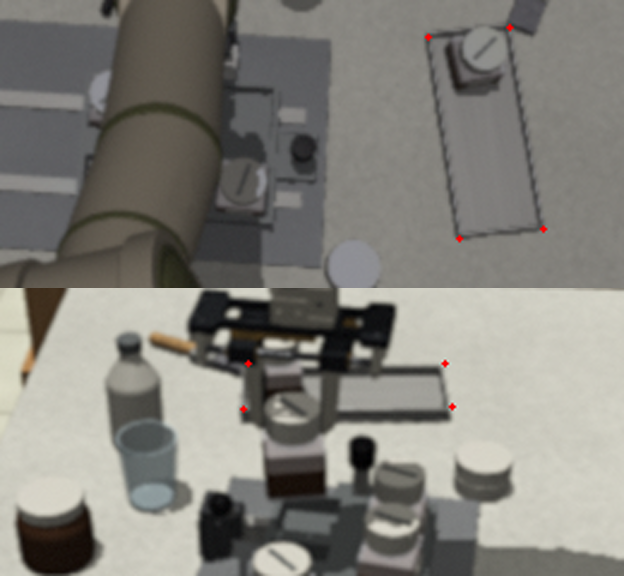

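The tray has not moved: the marks sit on its corners. The first jar stands upright in its +x slot, with its cap at (485,49).

Call:
carry_out:
  motion:
    - {"offset": [-0.004,-0.04,0],"turn": 0}
    - {"offset": [-0.009,-0.095,0],"turn": 0}
    - {"offset": [-0.014,-0.15,0],"turn": 0}
    - {"offset": [-0.019,-0.205,0],"turn": 0}
    - {"offset": [-0.024,-0.26,0],"turn": 0}
    - {"offset": [-0.03,-0.315,0],"turn": 0}
    - {"offset": [-0.0375,-0.36,0],"turn": 0}
    - {"offset": [-0.0375,-0.387,0],"turn": 0}
    - {"offset": [-0.0375,-0.387,0],"turn": 0}
    - {"offset": [-0.0375,-0.387,0],"turn": 0}
    - {"offset": [-0.0375,-0.387,-0.04],"turn": 0}
    - {"offset": [-0.0375,-0.387,-0.08],"turn": 0}

```text
clock: 35.62
ee_pos: [0.5234, -0.2818, 0.3196]
ee_rot: [0.737, 0.676, 0.0, 0.0]
force: [0.2, 0.2, -2.6]
opening: 0.6
grip_force: 30.0
```

Call:
carry_out:
  motion:
    - {"offset": [0,0,-0.03],"turn": 0}
    - {"offset": [0,0,-0.05],"turn": 0}
    - {"offset": [0,0,-0.057],"turn": 0}
    - {"offset": [0,0,-0.061],"turn": 0}
    - {"offset": [0,0,-0.0625],"turn": 0}
    - {"offset": [0,0,-0.0635],"turn": 0}
    - {"offset": [0,0,-0.0635],"turn": 0}

```text
clock: 36.5
ee_pos: [0.5228, -0.2835, 0.2585]
ee_rot: [0.738, 0.675, 0.001, 0.0]
force: [-2.1, 2.1, 6.6]
opening: 0.598
grip_force: 30.0
```

Call:
carry_out:
  motion:
    - {"offset": [0,0,0],"turn": 0}
    - {"offset": [0,0,0],"turn": 0}
    - {"offset": [0,0,0],"turn": 0}
    - {"offset": [0,0,0.03],"turn": 0}
    - {"offset": [0,0,0.08],"turn": 0}
    - {"offset": [0,0,0.12],"turn": 0}
    - {"offset": [0.006,0.06,0.12],"turn": 0}
    - {"offset": [0.012,0.12,0.12],"turn": 0}
    - {"offset": [0.018,0.18,0.12],"turn": 0}
    - {"offset": [0.024,0.24,0.12],"turn": 0}
    - {"offset": [0.03,0.3,0.12],"turn": 0}
    - {"offset": [0.036,0.36,0.12],"turn": 0}
  grip: 0.45

```text
clock: 38.0
ee_pos: [0.5588, 0.0783, 0.3774]
ee_rot: [0.738, 0.675, 0.0, 0.0]
force: [0.3, 0.7, 0.9]
opening: 0.725
grip_force: 0.0
```

Call:
carry_out:
  motion:
    - {"offset": [0.005,0.06,0],"turn": 0}
    - {"offset": [0.009,0.1105,0],"turn": 0}
    - {"offset": [0.009,0.1105,0],"turn": 0}
    - {"offset": [0.009,0.1105,0],"turn": 0}
    - {"offset": [0.009,0.1105,-0.05],"turn": 0}
    - {"offset": [0.009,0.1105,-0.085],"turn": 0}
    - {"offset": [0.009,0.1105,-0.1015],"turn": 0}
    - {"offset": [0.009,0.1105,-0.1015],"turn": 0}
  grip: 0.65

```text
clock: 39.0
ee_pos: [0.568, 0.1856, 0.2754]
ee_rot: [0.739, 0.674, -0.001, -0.0]
force: [-0.1, -0.0, 0.4]
opening: 0.824
grip_force: 0.0
```

Call:
carry_out:
  motion:
    - {"offset": [0,0,0],"turn": 0}
    - {"offset": [0,0,0],"turn": 0}
    - {"offset": [0,0,0],"turn": 0}
    - {"offset": [0,0,0],"turn": 0}
    - {"offset": [0,0,0],"turn": 0}
    - {"offset": [0,0,0.02],"turn": 0}
    - {"offset": [0,0,0.05],"turn": 0}
    - {"offset": [0,0,0.09],"turn": 0}
    - {"offset": [0,0,0.125],"turn": 0}
    - {"offset": [0,0,0.125],"turn": 0}
  grip: -1
  newtons: 30

```text
clock: 40.25
ee_pos: [0.5683, 0.1868, 0.403]
ee_rot: [0.738, 0.675, 0.002, 0.001]
force: [0.2, 0.2, -2.8]
opening: 0.602
grip_force: 29.9
```

```bash
python3 tr.py 5
```

```text
(no output)
```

View pics/m5.png

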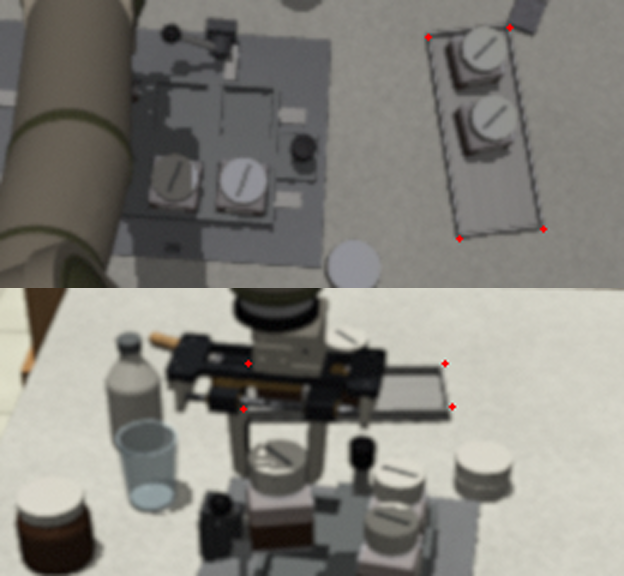

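Two jars stand in the tray and the tray has not moved.

Call:
carry_out:
  motion:
    - {"offset": [-0.006,-0.04,0],"turn": 0}
    - {"offset": [-0.018,-0.095,0],"turn": 0}
    - {"offset": [-0.032,-0.15,0],"turn": 0}
    - {"offset": [-0.048,-0.205,0],"turn": 0}
    - {"offset": [-0.064,-0.26,0],"turn": 0}
    - {"offset": [-0.08,-0.315,0],"turn": 0}
    - {"offset": [-0.096,-0.37,0],"turn": 0}
    - {"offset": [-0.115,-0.425,0],"turn": 0}
    - {"offset": [-0.133,-0.465,0],"turn": 0}
    - {"offset": [-0.133,-0.477,0],"turn": 0}
    - {"offset": [-0.133,-0.477,0],"turn": 0}
    - {"offset": [-0.133,-0.477,-0.02],"turn": 0}

```text
clock: 41.85
ee_pos: [0.4359, -0.2889, 0.3806]
ee_rot: [0.737, 0.675, 0.001, 0.0]
force: [0.1, 0.4, -2.0]
opening: 0.596
grip_force: 30.0
```

Call:
carry_out:
  motion:
    - {"offset": [0,0,-0.03],"turn": 0}
    - {"offset": [0,0,-0.06],"turn": 0}
    - {"offset": [0,0,-0.09],"turn": 0}
    - {"offset": [0,0,-0.11],"turn": 0}
    - {"offset": [0,0,-0.117],"turn": 0}
    - {"offset": [0,0,-0.121],"turn": 0}
    - {"offset": [0,0,-0.1225],"turn": 0}
    - {"offset": [0,0,-0.1235],"turn": 0}
    - {"offset": [0,0,-0.1235],"turn": 0}

```text
clock: 42.98
ee_pos: [0.4348, -0.2898, 0.2584]
ee_rot: [0.738, 0.675, 0.001, 0.0]
force: [-1.7, 3.7, 7.9]
opening: 0.599
grip_force: 30.0
```

Call:
carry_out:
  motion:
    - {"offset": [0,0,0],"turn": 0}
    - {"offset": [0,0,0],"turn": 0}
    - {"offset": [0,0,0],"turn": 0}
    - {"offset": [0,0,0.03],"turn": 0}
    - {"offset": [0,0,0.08],"turn": 0}
    - {"offset": [0,0,0.14],"turn": 0}
    - {"offset": [0.02,0.056,0.14],"turn": 0}
    - {"offset": [0.045,0.11,0.14],"turn": 0}
    - {"offset": [0.07,0.165,0.14],"turn": 0}
    - {"offset": [0.095,0.22,0.14],"turn": 0}
    - {"offset": [0.12,0.275,0.14],"turn": 0}
    - {"offset": [0.145,0.33,0.14],"turn": 0}
  grip: 0.45

```text
clock: 44.48
ee_pos: [0.5804, 0.0418, 0.3973]
ee_rot: [0.738, 0.675, 0.0, 0.0]
force: [0.9, -0.8, -0.8]
opening: 0.726
grip_force: 0.0
```

Call:
carry_out:
  motion:
    - {"offset": [0.025,0.055,0],"turn": 0}
    - {"offset": [0.05,0.11,0],"turn": 0}
    - {"offset": [0.0615,0.126,0],"turn": 0}
    - {"offset": [0.0615,0.126,0],"turn": 0}
    - {"offset": [0.0615,0.126,0],"turn": 0}
  grip: -1

```text
clock: 45.1
ee_pos: [0.6409, 0.1635, 0.3974]
ee_rot: [0.739, 0.674, -0.0, 0.0]
force: [0.4, 0.4, 0.3]
opening: 0.237
grip_force: 0.0
```

```bash
python3 tr.py 6
```

```text
(no output)
```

View pics/m6.png

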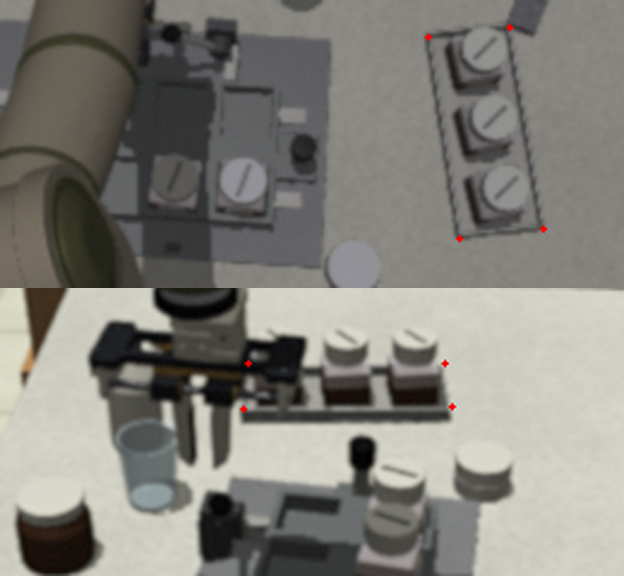

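All three loose jars stand upright in the tray at (485,49), (491,119) and (505,189). The two sound jars are still in the carriage. Now I free the lever.

Call:
carry_out:
  motion:
    - {"offset": [0,0,-0.05],"turn": 0}
    - {"offset": [0,0,-0.09],"turn": 0}
    - {"offset": [0,0,-0.099],"turn": 0}
    - {"offset": [0,0,-0.099],"turn": 0}

```text
clock: 45.7
ee_pos: [0.6416, 0.1649, 0.2989]
ee_rot: [0.739, 0.674, -0.0, 0.0]
force: [-0.1, -0.5, 0.4]
opening: 0.009
grip_force: 0.0
```

Call:
carry_out:
  motion:
    - {"offset": [-0.002,-0.02,0],"turn": 0}
    - {"offset": [-0.0036,-0.04,0],"turn": 0}
    - {"offset": [-0.0045,-0.05,0],"turn": 0}
    - {"offset": [-0.0054,-0.06,0],"turn": 0}
    - {"offset": [-0.0063,-0.07,0],"turn": 0}
    - {"offset": [-0.0072,-0.08,0],"turn": 0}
    - {"offset": [-0.0081,-0.09,0],"turn": 0}
    - {"offset": [-0.009,-0.1,0],"turn": 0}
    - {"offset": [-0.0099,-0.11,0],"turn": 0}
    - {"offset": [-0.0108,-0.12,0],"turn": 0}
    - {"offset": [-0.0117,-0.13,0],"turn": 0}

```text
clock: 47.08
ee_pos: [0.6288, 0.0358, 0.2972]
ee_rot: [0.738, 0.675, -0.001, -0.002]
force: [-0.8, 7.1, -0.9]
opening: 0.002
grip_force: 2.9
```

Call:
carry_out:
  motion:
    - {"offset": [-0.0005,-0.005,0],"turn": 0}
    - {"offset": [-0.0009,-0.01,0],"turn": 0}
    - {"offset": [-0.0009,-0.01,0],"turn": 0}

```text
clock: 47.45
ee_pos: [0.6279, 0.0247, 0.2975]
ee_rot: [0.739, 0.674, -0.001, -0.001]
force: [-2.6, 3.5, 2.1]
opening: 0.009
grip_force: 1.6
```

Call:
carry_out:
  motion:
    - {"offset": [-0.0004,-0.004,0],"turn": 0}
    - {"offset": [-0.0007,-0.008,0],"turn": 0}
    - {"offset": [-0.0009,-0.01,0],"turn": 0}
    - {"offset": [-0.0009,-0.01,0],"turn": 0}

```text
clock: 47.95
ee_pos: [0.6277, 0.0188, 0.2979]
ee_rot: [0.737, 0.675, 0.001, -0.002]
force: [-0.6, 14.4, 4.2]
opening: 0.004
grip_force: 6.4
```

Call:
carry_out:
  motion:
    - {"offset": [0.002,0.02,0],"turn": 0}
    - {"offset": [0.002,0.02,0.05],"turn": 0}
    - {"offset": [0.002,0.02,0.09],"turn": 0}
    - {"offset": [-0.05,-0.01,0.1],"turn": 0}
    - {"offset": [-0.1,-0.04,0.1],"turn": 0}
    - {"offset": [-0.133,-0.062,0.1],"turn": 0}
    - {"offset": [-0.133,-0.062,0.1],"turn": 0}
    - {"offset": [-0.133,-0.062,0.1],"turn": 0}
    - {"offset": [-0.133,-0.062,0.05],"turn": 0}
    - {"offset": [-0.133,-0.062,0.0],"turn": 0}
    - {"offset": [-0.133,-0.062,-0.044],"turn": 0}
    - {"offset": [-0.133,-0.062,-0.044],"turn": 0}
  grip: 0.3

```text
clock: 49.45
ee_pos: [0.4951, -0.0458, 0.2516]
ee_rot: [0.738, 0.675, -0.002, -0.002]
force: [0.4, -0.1, 0.4]
opening: 0.65
grip_force: 0.0
```

Call:
carry_out:
  motion:
    - {"offset": [0,0,0],"turn": 0}
    - {"offset": [0,0,0],"turn": 0}
    - {"offset": [0,0,0],"turn": 0}
    - {"offset": [0,0,0],"turn": 0}
    - {"offset": [0,0,0],"turn": 0}
  grip: -1
  newtons: 30

```text
clock: 50.08
ee_pos: [0.494, -0.0459, 0.2552]
ee_rot: [0.738, 0.675, 0.0, -0.001]
force: [-4.0, 1.1, 8.7]
opening: 0.34
grip_force: 30.0
```

Call:
carry_out:
  motion:
    - {"offset": [0.001,0.01,0],"turn": 0}
    - {"offset": [0.0027,0.03,0],"turn": 0}
    - {"offset": [0.0045,0.05,0],"turn": 0}
    - {"offset": [0.0063,0.07,0],"turn": 0}
    - {"offset": [0.0081,0.09,0],"turn": 0}
    - {"offset": [0.0095,0.105,0],"turn": 0}
    - {"offset": [0.0104,0.115,0],"turn": 0}
    - {"offset": [0.0108,0.12,0],"turn": 0}
    - {"offset": [0.011,0.122,0],"turn": 0}
    - {"offset": [0.011,0.122,0],"turn": 0}

```text
clock: 51.32
ee_pos: [0.5053, 0.0737, 0.2552]
ee_rot: [0.739, 0.674, -0.001, 0.001]
force: [-2.9, -10.5, 6.3]
opening: 0.338
grip_force: 30.0
```

Call:
carry_out:
  motion:
    - {"offset": [0.0003,0.003,0],"turn": 0}
    - {"offset": [0.0003,0.003,0],"turn": 0}
    - {"offset": [0.0003,0.003,0],"turn": 0}

```text
clock: 51.7
ee_pos: [0.5053, 0.0744, 0.2552]
ee_rot: [0.74, 0.673, -0.001, 0.002]
force: [-3.1, -19.8, 7.2]
opening: 0.34
grip_force: 30.0
```

Call:
carry_out:
  motion:
    - {"offset": [0,-0.003,0],"turn": 0}
    - {"offset": [0,-0.003,0],"turn": 0}
    - {"offset": [0,-0.003,0],"turn": 0}
    - {"offset": [0,-0.003,0],"turn": 0}
    - {"offset": [0,-0.003,0.05],"turn": 0}
    - {"offset": [0,-0.003,0.1],"turn": 0}
    - {"offset": [0,-0.003,0.15],"turn": 0}
    - {"offset": [0,-0.003,0.15],"turn": 0}
  grip: 0.3

```text
clock: 52.7
ee_pos: [0.5068, 0.0759, 0.4073]
ee_rot: [0.738, 0.675, 0.003, 0.001]
force: [0.1, 0.6, 0.3]
opening: 0.649
grip_force: 0.0
```

```bash
python3 - <<'E'
from h import *
b=snap('side','end',(180,130,440,350),2.6); print(bot.read_state()['force'])
E
```

```text
[-0.85840068  0.72652112  0.02829367]
```

View pics/end.png

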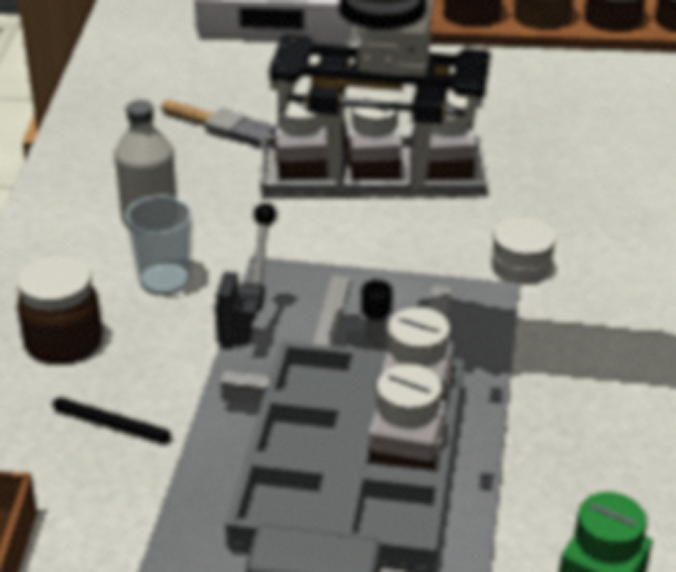

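The carriage is home against the box, and the lever leans back to free with its ball at (265,214). The two sound jars are seated at (418,325) and (409,388), and three jars stand in the tray. The robot is clear of everything.

```bash
python3 -c "
from plant import bot
print(bot.finish_job())"
```

```text
the job is handed in; nothing more can be done
None
```

I handed the job in at about 53 s of the 210 s: the three jars with loose caps stand upright in the rework tray, the two sound jars are in the carriage, the lever is freed and the carriage is home; the hand-in returned no verdict.

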